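# Spice jars back on their board, tallest by the grinder

## Robot

A 6-joint arm with a two-finger parallel gripper is mounted at the origin on the work surface. World frame = base frame: x ahead of the robot, y to its left, z up, the work surface at z = 0. Lengths are in mm, angles in rad, forces in N, time in s.
With the tool pointing down it reaches from about 375 to 975 mm from the base axis. Payload 3.8 kg.
Tool frame: the origin (TCP) lies at the very end of the fingers, on their centre line; the grasp point (between the pads) lies 19 mm behind it (r.grip_depth is the distance from the TCP to the grasp point, in mm); z points along the fingers, x is the direction in which the jaws open and shut, and the axes are right-handed (so a half turn about z gives the same grasp; the last joint's range is limited). The gripper opens to 88 mm and grips with 3 to 60 N. Pads are 18 mm wide; open, the fingers measure 123 mm over their backs; the gripper's body (75 mm by 187 mm) begins 45 mm behind the grasp point.
Start: joints at [1.271, 0.264, 1.604, -0, 1.274, -0.037], TCP at [175.353, 651.82, 238.706] pointing down, gripper open.
Joint ranges: [-2.63, 2.63], [-0.94, 2.18], [0.31, 2.57], [-1.31, 4.45], [0, 2.66], [-2.55, 2.55]. Speed limits (rad/s): [2.57, 2.57, 3.14, 3.14, 3.14, 3.14].

## Interface

Orientations are given as a unit quaternion [x, y, z, w].
In Python, from cell import r, viewer, workorder, finder gives the robot as it stands. The module is installed in compiled form; this text tells all that it offers.
- The arm moves only by the tool arm_command, never from a script. Its argument "deltas" is a list of rows, each an object of numbers: "tx", "ty", "tz": the shift along the tool's x, y, z in mm; "ax", "ay", "az": the turn, a rotation vector about the tool's x, y, z in rad. In form: [{"tx": .., "ty": .., "tz": .., "ax": .., "ay": .., "az": ..}, ...]. A call has 1 to 10 rows; each row is the pose to reach, as a shift and turn from the pose commanded when the call began, along the tool's axes at that moment; what a row does not reach only later rows make up. A row lasts 1/10 s, in which the tool goes at most 50 mm and 8.59 degrees, less where a joint would pass 70% of its speed; a pose out of reach is approached as far as the arm can. A call with a gripper value outside its range is refused whole. "fingers" is the finger opening in mm, from 0 to 88.1, set as the call begins (left out, the last holds). The fingers move at their own pace and stop on an object; "grip_force" is the grip in N (left out, the last holds). Time passes only in rows, so rows that repeat a pose let the fingers close. It gives the time, the measured TCP pose, the force and the opening at its end, in the units of the state.
- r.observe(): the state, without advancing time (a new reading comes with each control period).
- viewer.camera(name): name is "scene" or "top" or "wrist"; returns the picture (384x512x3 uint8, red, green, blue); there is no depth.
- viewer.camera_model(name): a dict with "fx", "fy", "cx", "cy" (pixels), "R" (3x3) and "t" (3): a world point X has camera coordinates R X + t. Camera axes: x right, y down, z forward; pixel columns grow to the right and rows downward; lengths in mm; the calibration is good to about 2 mm. A picture is of the moment at which its call begins: read the wrist's pose just before it. camera_model takes no time and is no camera call; for the wrist camera it gives the pose at the moment of the call.
- workorder.job_done(): hands the job in, once; it reports no verdict.
Trained networks look in the newest picture that a camera, given by its name, has taken for a name from the list of things; names that differ only in an ending like _2 or _b are one class to them, and where a whole thing is asked for, a point or a joint stands for the part that bears it (a point fixed in the world has none). Each returns a list of dicts, best first, with "conf" (0 to 1); they miss things now and then, are a little off and sometimes report something else, mostly with a low value. They report only what shows in the picture. A call takes as long as a camera call.
- finder.look_for(camera, thing): "bbox" ([left, top, right, bottom] in pixels, round what is visible of it).
The state is a dict: "t": time; "joint_positions": joint angles; "dq": joint speeds; "effort": joint torques, N m; "ee_pos": TCP position; "eef_rot": TCP orientation; "force": force on the tool from outside, world axes, zero at the start; "moment": the same for the moment, N m; "gripper_width": finger opening in mm.
Only numpy, scipy, OpenCV 4.12 (cv2) and the standard library are available. Lean on these libraries where they do the work, as an engineer would, in place of code of your own. Each camera call takes 0.05 s, during which the arm holds its last target. There are 200 camera calls.

## Task

Put the four smoked-glass spice jars back on the walnut spice board in order of height, one to each cork pad: the tallest on the pad next to the grinder, stepping down to the shortest on the pad next to the mortar. Stand each jar upright in the middle of its pad, setting it down rather than dropping it and never tipping it over, and leave the copper measuring cup standing where it is.

Things in the scene. Friction and masses are not known exactly. Their poses are not given: they have to be found in the camera images.
- jar_a: Spice jar, tallest and widest of the four, about 300 g: loose plain cylinder of dark smoked glass with a flat pale beech lid (top 16 mm, same diameter as the jar, does not come off). 118 mm tall with lid, 58 mm in diameter. Origin: centre of its underside; z up along its axis. At the start it stands upright on the concrete shelf (z = 0). Can be gripped from above round the lid.
- jar_b: Spice jar, second tallest, about 220 g: loose plain cylinder of dark smoked glass with a flat pale beech lid (top 16 mm, same diameter as the jar, does not come off). 98 mm tall with lid, 52 mm in diameter. Origin: centre of its underside; z up along its axis. At the start it stands upright on the concrete shelf (z = 0). Can be gripped from above round the lid.
- jar_c: Spice jar, third tallest, about 150 g: loose plain cylinder of dark smoked glass with a flat pale beech lid (top 16 mm, same diameter as the jar, does not come off). 79 mm tall with lid, 46 mm in diameter. Origin: centre of its underside; z up along its axis. At the start it stands upright on the concrete shelf (z = 0). Can be gripped from above round the lid.
- jar_d: Spice jar, shortest and narrowest, about 100 g: loose plain cylinder of dark smoked glass with a flat pale beech lid (top 16 mm, same diameter as the jar, does not come off). 62 mm tall with lid, 40 mm in diameter. Origin: centre of its underside; z up along its axis. At the start it stands upright on the concrete shelf (z = 0). Can be gripped from above round the lid.
- pad1: Round cork pad in the spice board, 70 mm in diameter, fixed, at the +y (robot's left) end of the row. Origin: centre of its top face, 14 mm above the shelf, where a jar's underside rests; z up, y along the row towards pad1, x to the board's back. One of four like pads in one straight row, 90 mm apart, let into a fixed walnut board (370 x 110 mm, top 12 mm above the shelf).
- pad2: Round cork pad in the spice board, 70 mm in diameter, fixed, second from the +y end. Origin: centre of its top face, 14 mm above the shelf, where a jar's underside rests; z up, y along the row towards pad1, x to the board's back. The row is placed afresh each time and turned up to 7 degrees.
- pad3: Round cork pad in the spice board, 70 mm in diameter, fixed, third from the +y end. Origin: centre of its top face, 14 mm above the shelf, where a jar's underside rests; z up, y along the row towards pad1, x to the board's back. A thin brass rail runs along the board's back edge, 49 mm behind the row's line, its top 25 mm above the shelf.
- pad4: Round cork pad in the spice board, 70 mm in diameter, fixed, at the -y (robot's right) end of the row. Origin: centre of its top face, 14 mm above the shelf, where a jar's underside rests; z up, y along the row towards pad1, x to the board's back. The pad is 2 mm proud of the walnut board.
- grinder: Hand grinder, fixed: white ceramic, steel burr housing with cam lever, foot 100 mm across, crank to the back, 200 mm tall. Stands beside one end of the spice board (+y or -y, varies), its axis about 115 mm from the nearest pad's centre; the fixed soapstone mortar (120 mm across, 72 mm high, pestle rising to 135 mm at the back) stands so beside the other end. Origin: centre of underside.
- copper_cup: Hammered copper measuring cup, loose, 66 mm across the rim, 45 mm high, flat handle at rim height reaching 100 mm from its axis towards the robot (-x of its frame). Stands in the front row among the four jars and a small soapstone bowl (68 mm across, 30 mm high), all at least 95 mm apart, centre to centre. Origin: centre of its underside.

How it is judged (in metres and radians):
At the end, for the whole second after the job is handed in: Counting from the pad nearest the grinder, the four pads carry the jars from tallest to shortest: each jar's axis within 12 mm of its pad's centre, its underside on the pad (within 6 mm in height), upright within 0.08 rad, and at rest (((horizontal distance between grinder and pad1 below 0.2 m and horizontal distance between jar_a and pad1 below 0.012 m and z of jar_a in the frame of pad1 between -0.006 and 0.006 m and horizontal distance between jar_b and pad2 below 0.012 m and z of jar_b in the frame of pad2 between -0.006 and 0.006 m and horizontal distance between jar_c and pad3 below 0.012 m and z of jar_c in the frame of pad3 between -0.006 and 0.006 m and horizontal distance between jar_d and pad4 below 0.012 m and z of jar_d in the frame of pad4 between -0.006 and 0.006 m) or (horizontal distance between grinder and pad4 below 0.2 m and horizontal distance between jar_a and pad4 below 0.012 m and z of jar_a in the frame of pad4 between -0.006 and 0.006 m and horizontal distance between jar_b and pad3 below 0.012 m and z of jar_b in the frame of pad3 between -0.006 and 0.006 m and horizontal distance between jar_c and pad2 below 0.012 m and z of jar_c in the frame of pad2 between -0.006 and 0.006 m and horizontal distance between jar_d and pad1 below 0.012 m and z of jar_d in the frame of pad1 between -0.006 and 0.006 m)) and angle between each of jar_a, jar_b, jar_c, jar_d's own z axis and vertical below 0.08 rad and linear speed of each of jar_a, jar_b, jar_c, jar_d below 0.02 m/s); the robot touches nothing.
It fails at once if a jar is tipped by more than about 35 degrees (angle between any of jar_a, jar_b, jar_c, jar_d's own z axis and vertical above 0.6 rad).
It fails at once if a jar is dropped: it moves faster than 0.6 m/s while the fingers do not touch it (a fall of some 2 cm) ((linear speed of jar_a above 0.6 m/s and contact force between the fingers and jar_a below 0.02 N) or (linear speed of jar_b above 0.6 m/s and contact force between the fingers and jar_b below 0.02 N) or (linear speed of jar_c above 0.6 m/s and contact force between the fingers and jar_c below 0.02 N) or (linear speed of jar_d above 0.6 m/s and contact force between the fingers and jar_d below 0.02 N)).
It fails at once if the copper cup is moved more than 25 mm (distance of copper_cup from where it was at the start of the episode above 0.025 m).
It also fails if it takes over 112 s, if anything falls off the work surface, if the arm or the gripper's body presses on something with over 40 N, if the wrist force passes 120 N, or if a joint passes its speed limit or range.

## Working session

There is one attempt and no reset: what is moved stays moved. The work goes in short steps, Python scripts to look and compute and a tool call to move; the robot and the scene stay as the last step left them, time stands still between calls to the robot, and variables do not carry over. Pictures are saved under pics/ and viewed, about 12 in all and at most 16, crops included, and the job is handed in when it is done.

Besides the shell and the picture viewer there is one more tool, called after "Emit:" by a JSON object that holds its "op" and its "data", one argument or row to a line. arm_command: Moves the arm, as the interface text tells. Its arguments: {"type":"object","properties":{"deltas":{"type":"array","items":{"type":"object","properties":{"tx":{"type":"number"},"ty":{"type":"number"},"tz":{"type":"number"},"ax":{"type":"number"},"ay":{"type":"number"},"az":{"type":"number"}}}},"fingers":{"type":"number"},"grip_force":{"type":"number"}},"required":["deltas"]}

```bash
mkdir -p pics; ls; python3 - <<'E'
from cell import r, viewer, workorder, finder
import cv2, numpy as np
s=r.observe(); print(s['t'],s['ee_pos'],s['eef_rot'],s['gripper_width'],s['force'])
for c in ['scene','top']:
    im=viewer.camera(c); cv2.imwrite(f'pics/{c}0.png',cv2.cvtColor(im,cv2.COLOR_RGB2BGR))
    m=viewer.camera_model(c); print(c,{k:np.round(v,3).tolist() for k,v in m.items()})
for n in ['jar_a','pad1','grinder','copper_cup']:
    for d in finder.look_for('top',n)[:7]: print(n,np.round(d['bbox'],1).tolist(),round(d['conf'],2))
E
```

```text
pics
0.0 [175.16664032 651.15827696 237.42651043] [ 7.93661898e-01  6.08358127e-01 -8.80724205e-04  6.36463903e-04] 87.62531429487024 [ 0.24328179 -0.36321526  0.13022697]
scene {'fx': 486.875, 'fy': 486.875, 'cx': 261.9, 'cy': 188.447, 'R': [[-0.217, 0.976, 0.015], [0.806, 0.187, -0.562], [-0.551, -0.11, -0.827]], 't': [133.504, -427.973, 1514.149]}
top {'fx': 439.855, 'fy': 439.855, 'cx': 250.569, 'cy': 191.697, 'R': [[-0.022, -1.0, -0.003], [-0.999, 0.022, -0.031], [0.032, 0.002, -1.0]], 't': [7.124, 547.301, 1347.191]}
jar_a [164.2, 218.6, 186.4, 239.0] 0.7
jar_a [360.4, 218.3, 381.6, 232.2] 0.58
jar_a [131.7, 227.7, 148.7, 243.3] 0.52
pad1 [249.4, 153.3, 275.2, 177.5] 0.94
pad1 [193.5, 154.7, 218.4, 177.6] 0.77
pad1 [281.9, 152.2, 308.0, 173.0] 0.71
pad1 [220.3, 154.5, 244.8, 175.0] 0.57
grinder [141.5, 126.2, 182.2, 180.3] 0.88
copper_cup [209.5, 215.0, 232.1, 258.9] 0.88
copper_cup [139.1, 125.1, 184.2, 178.7] 0.68
```

```bash
python3 - <<'E'
import cv2
im=cv2.imread('pics/top0.png'); cv2.imwrite('pics/top0c.png',cv2.resize(im[100:280,100:420],None,fx=2.5,fy=2.5,interpolation=cv2.INTER_CUBIC))
E
```

```text
(no output)
```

View pics/top0c.png

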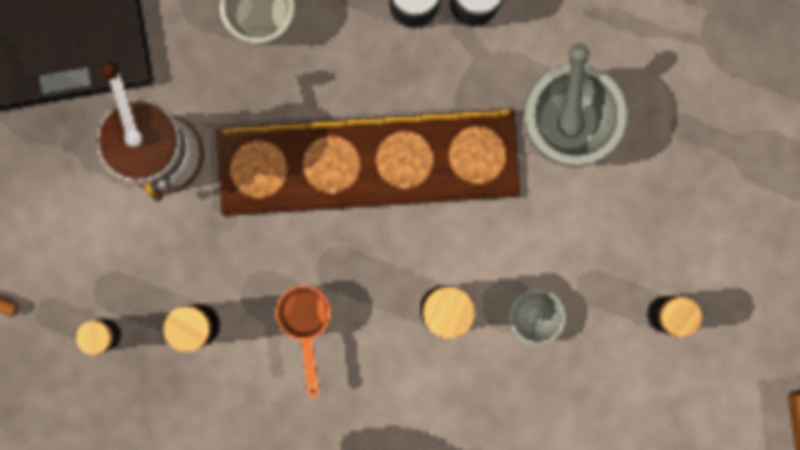

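View pics/scene0.png

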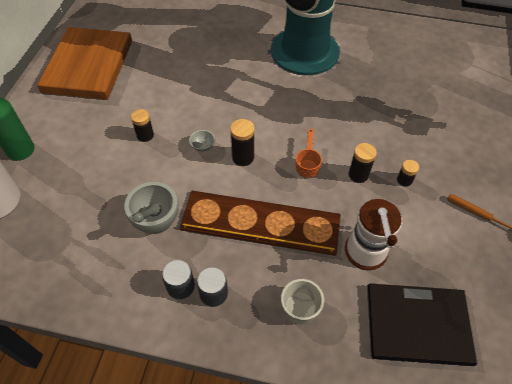

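```bash
cat > h.py <<'E'
import cv2, numpy as np
from cell import r, viewer, workorder, finder
from scipy.spatial.transform import Rotation as Rot
def unproj(m,u,v,z):
    R=np.array(m['R']);t=np.array(m['t'])
    d=R.T@np.array([(u-m['cx'])/m['fx'],(v-m['cy'])/m['fy'],1]); c=-R.T@t
    return c+d*(z-c[2])/d[2]
def proj(m,X):
    p=np.array(m['R'])@np.array(X,float)+np.array(m['t']); return np.array([m['cx']+m['fx']*p[0]/p[2],m['cy']+m['fy']*p[1]/p[2]])
def blobs(im,lo,hi,amin=60):
    """centroid, area, bbox of blobs in an HSV range"""
    k=cv2.inRange(cv2.cvtColor(im,cv2.COLOR_RGB2HSV),lo,hi); k=cv2.morphologyEx(k,cv2.MORPH_OPEN,np.ones((2,2)))
    n,l,st,ce=cv2.connectedComponentsWithStats(k)
    return [(ce[i],st[i]) for i in range(1,n) if st[i][4]>=amin]
def move_to(X,ang=None):
    """tool-frame delta from the measured pose to world X (tool down), jaw angle ang"""
    s=r.observe(); R=Rot.from_quat(s['eef_rot']).as_matrix()
    d=R.T@(np.array(X)-s['ee_pos']); a=np.degrees(np.arctan2(R[1,0],R[0,0]))
    print('pose',np.round(s['ee_pos'],1),'jaw',round(a,1),'w',round(s['gripper_width'],1),'tilt',np.round(R[:,2],3),'delta',np.round(d,1),'az',None if ang is None else round(np.radians(((a-ang+90)%180)-90),3))
E
python3 - <<'E'
from h import *
for c in ['top','scene']:
    im=cv2.cvtColor(cv2.imread(f'pics/{c}0.png'),cv2.COLOR_BGR2RGB); m=viewer.camera_model(c); hsv=cv2.cvtColor(im,cv2.COLOR_RGB2HSV)
    print(c)
    if c=='top':
        for p in [(137,235),(175,231),(203,168),(261,164),(279,225),(372,226),(221,225)]: print(p,hsv[p[1],p[0]])
    for ce,st in blobs(im,(10,110,110),(24,255,255)): print(np.round(ce,1),st.tolist(),*[f"{z}:{np.round(unproj(m,*ce,z)[:2],0)}" for z in (14,62,79,98,118)])
E
```

```text
top
(137, 235) [ 19 138 236]
(175, 231) [ 18 142 233]
(203, 168) [ 13 163 136]
(261, 164) [ 14 161 188]
(279, 225) [ 20 133 236]
(372, 226) [ 18 145 229]
(221, 225) [ 10 188 144]
[220.1  27.3] [0, 0, 456, 60, 24930] 14:[1060.   78.] 62:[1041.   75.] 79:[1034.   74.] 98:[1026.   73.] 118:[1017.   72.]
[472.4  24.4] [456, 0, 34, 50, 1616] 14:[1051. -705.] 62:[1032. -680.] 79:[1025. -671.] 98:[1017. -661.] 118:[1009. -651.]
[501.8  29.7] [490, 0, 22, 71, 1259] 14:[1032. -795.] 62:[1014. -767.] 79:[1007. -757.] 98:[ 999. -746.] 118:[ 992. -734.]
[491.1 130.3] [468, 126, 44, 9, 175] 14:[ 720. -750.] 62:[ 712. -723.] 79:[ 709. -714.] 98:[ 706. -703.] 118:[ 703. -692.]
[264.8 147.9] [225, 144, 80, 8, 238] 14:[681. -52.] 62:[675. -50.] 79:[673. -50.] 98:[670. -49.] 118:[667. -48.]
[291.5 162.7] [280, 151, 24, 24, 449] 14:[ 634. -133.] 62:[ 629. -128.] 79:[ 627. -127.] 98:[ 626. -125.] 118:[ 624. -123.]
[262.4 164.5] [251, 153, 24, 24, 451] 14:[630. -43.] 62:[626. -42.] 79:[624. -41.] 98:[622. -41.] 118:[620. -40.]
[233.5 166.6] [222, 155, 24, 24, 436] 14:[625.  46.] 62:[621.  44.] 79:[620.  
[... 1904 characters left out ...]
9. 320.]
[476.2 208.9] [450, 195, 62, 34, 271] 14:[486. 503.] 62:[520. 484.] 79:[533. 478.] 98:[547. 470.] 118:[561. 462.]
[206.2 212.1] [192, 200, 30, 25, 589] 14:[ 642. -131.] 62:[ 669. -119.] 79:[ 679. -115.] 98:[ 689. -110.] 118:[ 701. -105.]
[243. 218.] [229, 206, 30, 25, 598] 14:[638. -41.] 62:[665. -34.] 79:[675. -31.] 98:[686. -28.] 118:[697. -25.]
[280.  223.9] [266, 212, 30, 25, 588] 14:[634.  47.] 62:[661.  51.] 79:[671.  52.] 98:[682.  53.] 118:[694.  55.]
[318.1 229.7] [305, 218, 28, 25, 552] 14:[629. 138.] 62:[657. 137.] 79:[667. 136.] 98:[678. 136.] 118:[689. 135.]
[260.5 237.3] [235, 233, 52, 10, 106] 14:[679.  10.] 62:[705.  15.] 79:[714.  17.] 98:[724.  19.] 118:[734.  21.]
```

Emit:
{"op": "arm_command", "data": {
  "deltas": [
    {"tx": -30, "ty": 30, "tz": -5, "az": 0.1},
    {"tx": -65, "ty": 67, "tz": -10, "az": 0.23},
    {"tx": -100, "ty": 103, "tz": -14, "az": 0.36},
    {"tx": -135, "ty": 139, "tz": -18, "az": 0.5},
    {"tx": -170, "ty": 175, "tz": -22, "az": 0.64},
    {"tx": -205, "ty": 211, "tz": -22, "az": 0.78},
    {"tx": -240, "ty": 247, "tz": -22, "az": 0.92},
    {"tx": -275, "ty": 283, "tz": -22, "az": 1.05},
    {"tx": -315, "ty": 324, "tz": -22, "az": 1.18},
    {"tx": -354, "ty": 364, "tz": -22, "az": 1.307}
  ],
  "fingers": 88,
  "grip_force": 20
}}

```text
invalid input
```

Emit:
{"op": "arm_command", "data": {
  "deltas": [
    {"tz": 0},
    {"tz": 0},
    {"tz": 0},
    {"tz": 0}
  ]
}}

```text
invalid input
```

```bash
python3 - <<'E'
from h import *
move_to([433,215,260],0)
m=viewer.camera_model('wrist'); im=viewer.camera('wrist'); cv2.imwrite('pics/w1.png',cv2.cvtColor(im,cv2.COLOR_RGB2BGR))
print(-np.array(m['R']).T@m['t'],np.round(m['R'],2).tolist())
print([(d['bbox'],d['conf']) for d in finder.look_for('wrist','jar_b')][:3])
for ce,st in blobs(im,(10,110,110),(24,255,255),200): print(np.round(ce,1),st.tolist(),*[f"{z}:{np.round(unproj(m,*ce,z)[:2],1)}" for z in (14,62,79,98,118)])
E
```

```text
pose [175.3 651.6 238.2] jaw 74.9 w 88.0 tilt [-0.    -0.001 -1.   ] delta [-354.7  362.3  -21.5] az 1.308
[113.18811374 668.96464777 384.83761864] [[0.26, 0.97, -0.0], [0.93, -0.25, 0.25], [0.25, -0.07, -0.97]]
[]
[ 38.  288.6] [22, 258, 42, 63, 1183] 14:[264.9 328. ] 62:[245.3 372.2] 79:[238.3 387.8] 98:[230.5 405.3] 118:[222.3 423.6]
[468.3 283.2] [452, 260, 28, 60, 595] 14:[408.8 896. ] 62:[370.5 866.6] 79:[357.  856.2] 98:[341.8 844.5] 118:[325.9 832.3]
```

View pics/w1.png

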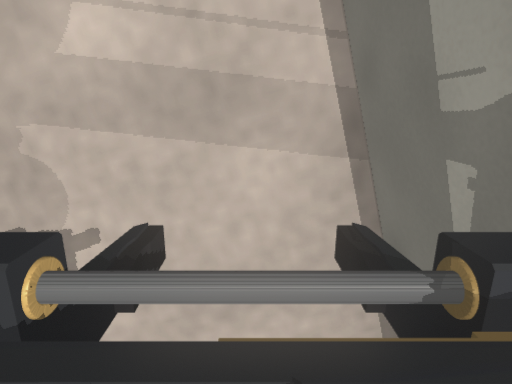

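Emit:
{"op": "arm_command", "data": {
  "deltas": [
    {"tx": -30, "ty": 30, "tz": -5, "ax": 0, "ay": 0, "az": 0.1},
    {"tx": -65, "ty": 67, "tz": -10, "ax": 0, "ay": 0, "az": 0.23},
    {"tx": -100, "ty": 103, "tz": -14, "ax": 0, "ay": 0, "az": 0.36},
    {"tx": -135, "ty": 139, "tz": -18, "ax": 0, "ay": 0, "az": 0.5},
    {"tx": -170, "ty": 175, "tz": -22, "ax": 0, "ay": 0, "az": 0.64},
    {"tx": -205, "ty": 211, "tz": -22, "ax": 0, "ay": 0, "az": 0.78},
    {"tx": -240, "ty": 247, "tz": -22, "ax": 0, "ay": 0, "az": 0.92},
    {"tx": -275, "ty": 283, "tz": -22, "ax": 0, "ay": 0, "az": 1.05},
    {"tx": -315, "ty": 324, "tz": -22, "ax": 0, "ay": 0, "az": 1.18},
    {"tx": -354, "ty": 364, "tz": -22, "ax": 0, "ay": 0, "az": 1.307}
  ],
  "fingers": 88,
  "grip_force": 20
}}

```text
t: 1.4
ee_pos: [427.4, 227.4, 261.2]
eef_rot: [1.0, -0.002, 0.001, -0.0]
force: [0.6, -0.0, -0.2]
gripper_width: 87.9
```

Emit:
{"op": "arm_command", "data": {
  "deltas": [
    {"tx": 0, "ty": 0, "tz": 0, "ax": 0, "ay": 0, "az": 0},
    {"tx": 0, "ty": 0, "tz": 0, "ax": 0, "ay": 0, "az": 0},
    {"tx": 0, "ty": 0, "tz": 0, "ax": 0, "ay": 0, "az": 0}
  ]
}}

```text
t: 1.7
ee_pos: [426.3, 229.9, 260.8]
eef_rot: [1.0, 0.001, -0.0, -0.0]
force: [0.2, -0.0, -0.6]
gripper_width: 88.2
```

```bash
python3 - <<'E'
from h import *
move_to([433,215,260],0)
m=viewer.camera_model('wrist'); im=viewer.camera('wrist'); cv2.imwrite('pics/w2.png',cv2.cvtColor(im,cv2.COLOR_RGB2BGR))
for n in ['jar_b','pad1']: print([(np.round(d['bbox']).tolist(),round(d['conf'],2)) for d in finder.look_for('wrist',n)][:4])
for ce,st in blobs(im,(10,110,110),(24,255,255),200): print(np.round(ce,1),st.tolist(),*[f"{z}:{np.round(unproj(m,*ce,z)[:2],1)}" for z in (14,62,79,98,118)])
E
```

```text
pose [426.3 229.9 260.8] jaw 0.1 w 88.2 tilt [-0.     0.001 -1.   ] delta [ 6.6 14.9  0.7] az 0.002
[([232.0, 55.0, 273.0, 93.0], 0.8), ([238.0, 155.0, 287.0, 215.0], 0.76)]
[([371.0, 207.0, 424.0, 254.0], 0.96), ([364.0, 320.0, 398.0, 337.0], 0.7)]
[496.4 150.3] [479, 131, 33, 38, 581] 14:[742.7 246.6] 62:[704.2 252.5] 79:[690.5 254.6] 98:[675.3 257. ] 118:[659.3 259.5]
[378.  216.1] [371, 198, 17, 40, 323] 14:[600.8 157.2] 62:[579.6 174.1] 79:[572.1 180.1] 98:[563.7 186.7] 118:[554.9 193.8]
[436.3 234.7] [431, 203, 11, 68, 222] 14:[684.  130.4] 62:[652.7 150.5] 79:[641.6 157.6] 98:[629.2 165.6] 118:[616.1 174. ]
[ 27.  296.3] [22, 270, 12, 49, 264] 14:[101.9  32.3] 62:[141.6  64.4] 79:[155.6  75.7] 98:[171.3  88.5] 118:[187.9 101.8]
[474.6 301.8] [466, 283, 14, 36, 227] 14:[756.7  24.9] 62:[716.5  57.9] 79:[702.2  69.6] 98:[686.3  82.6] 118:[669.6  96.4]
[395.4 336. ] [220, 313, 292, 29, 1453] 14:[648.1 -34.5] 62:[621.1   5.7] 79:[611.6  20. ] 98:[600.9  35.9] 118:[589.7  52.7]
```

View pics/w2.png

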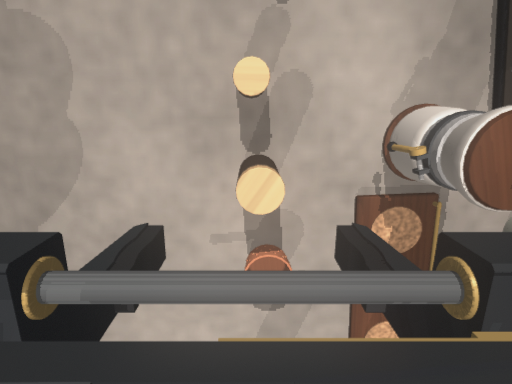

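```bash
python3 - <<'E'
from h import *
im=cv2.cvtColor(cv2.imread('pics/w2.png'),cv2.COLOR_BGR2RGB); m=viewer.camera_model('wrist')
hsv=cv2.cvtColor(im,cv2.COLOR_RGB2HSV); print(hsv[190,260],hsv[76,251],hsv[60,200])
for ce,st in blobs(im,(15,90,190),(26,190,255),200): print(np.round(ce,1),st.tolist(),*[f"{z}:{np.round(unproj(m,*ce,z)[:2],1)}" for z in (14,62,79,98,118)])
print(unproj(m,397,229,14))
for X in [(433,214,98),(423,330,62),(621,137,14)]: print(proj(m,X))
E
```

```text
[ 18  95 231] [ 19  93 237] [ 14  39 171]
[250.7  81.7] [234, 74, 37, 22, 438] 14:[427.3 329.6] 62:[427.2 325.5] 79:[427.2 324.1] 98:[427.2 322.5] 118:[427.1 320.8]
[258.4 190.5] [241, 170, 38, 44, 809] 14:[438.1 193.3] 62:[436.7 205.9] 79:[436.3 210.3] 98:[435.7 215.3] 118:[435.1 220.5]
[628.69257386 139.54510258  14.        ]
[255.79908905 191.67479837]
[246.72186462  77.22734695]
[391.16102311 230.71215738]
```

Emit:
{"op": "arm_command", "data": {
  "deltas": [
    {"tx": 5, "ty": 8, "tz": 10, "ax": 0, "ay": 0, "az": 0},
    {"tx": 11, "ty": 15, "tz": 35, "ax": 0, "ay": 0, "az": 0},
    {"tx": 11, "ty": 15, "tz": 65, "ax": 0, "ay": 0, "az": 0},
    {"tx": 11, "ty": 15, "tz": 95, "ax": 0, "ay": 0, "az": 0},
    {"tx": 11, "ty": 15, "tz": 125, "ax": 0, "ay": 0, "az": 0},
    {"tx": 11, "ty": 15, "tz": 150, "ax": 0, "ay": 0, "az": 0},
    {"tx": 11, "ty": 15, "tz": 170, "ax": 0, "ay": 0, "az": 0},
    {"tx": 11, "ty": 15, "tz": 183, "ax": 0, "ay": 0, "az": 0},
    {"tx": 11, "ty": 15, "tz": 190, "ax": 0, "ay": 0, "az": 0},
    {"tx": 11, "ty": 15, "tz": 193, "ax": 0, "ay": 0, "az": 0}
  ]
}}

```text
t: 2.85
ee_pos: [437.5, 214.2, 67.1]
eef_rot: [1.0, 0.001, -0.0, 0.0]
force: [-0.6, -0.2, 0.4]
gripper_width: 88.1
```

Emit:
{"op": "arm_command", "data": {
  "deltas": [
    {"tx": 0, "ty": 0, "tz": 0, "ax": 0, "ay": 0, "az": 0},
    {"tx": 0, "ty": 0, "tz": 0, "ax": 0, "ay": 0, "az": 0},
    {"tx": 0, "ty": 0, "tz": 0, "ax": 0, "ay": 0, "az": 0}
  ]
}}

```text
t: 3.15
ee_pos: [438.6, 214.6, 68.7]
eef_rot: [1.0, 0.001, 0.001, -0.0]
force: [0.0, -0.7, -0.0]
gripper_width: 87.9
```

Emit:
{"op": "arm_command", "data": {
  "deltas": [
    {"tx": 0, "ty": 0, "tz": 0, "ax": 0, "ay": 0, "az": 0},
    {"tx": 0, "ty": 0, "tz": 0, "ax": 0, "ay": 0, "az": 0},
    {"tx": 0, "ty": 0, "tz": 0, "ax": 0, "ay": 0, "az": 0},
    {"tx": 0, "ty": 0, "tz": 0, "ax": 0, "ay": 0, "az": 0},
    {"tx": 0, "ty": 0, "tz": 0, "ax": 0, "ay": 0, "az": 0},
    {"tx": 0, "ty": 0, "tz": 0, "ax": 0, "ay": 0, "az": 0},
    {"tx": 0, "ty": 0, "tz": 0, "ax": 0, "ay": 0, "az": 0},
    {"tx": 0, "ty": 0, "tz": 0, "ax": 0, "ay": 0, "az": 0}
  ],
  "fingers": 40,
  "grip_force": 20
}}

```text
t: 3.95
ee_pos: [437.6, 214.2, 67.7]
eef_rot: [1.0, 0.001, -0.0, 0.0]
force: [-0.1, -0.1, 1.0]
gripper_width: 51.4
```

Emit:
{"op": "arm_command", "data": {
  "deltas": [
    {"tx": 0, "ty": 0, "tz": -5, "ax": 0, "ay": 0, "az": 0},
    {"tx": 0, "ty": 0, "tz": -15, "ax": 0, "ay": 0, "az": 0},
    {"tx": 0, "ty": 0, "tz": -30, "ax": 0, "ay": 0, "az": 0},
    {"tx": 0, "ty": 0, "tz": -50, "ax": 0, "ay": 0, "az": 0},
    {"tx": 0, "ty": 0, "tz": -70, "ax": 0, "ay": 0, "az": 0},
    {"tx": 5, "ty": 4, "tz": -90, "ax": 0, "ay": 0, "az": 0},
    {"tx": 15, "ty": 13, "tz": -105, "ax": 0, "ay": 0, "az": 0},
    {"tx": 30, "ty": 26, "tz": -110, "ax": 0, "ay": 0, "az": 0},
    {"tx": 48, "ty": 41, "tz": -110, "ax": 0, "ay": 0, "az": 0},
    {"tx": 68, "ty": 58, "tz": -110, "ax": 0, "ay": 0, "az": 0}
  ]
}}

```text
t: 4.95
ee_pos: [506.8, 155.4, 178.6]
eef_rot: [1.0, 0.001, 0.001, -0.0]
force: [0.0, 0.0, -2.5]
gripper_width: 51.5
```

Emit:
{"op": "arm_command", "data": {
  "deltas": [
    {"tx": 20, "ty": 17, "tz": 0, "ax": 0, "ay": 0, "az": 0},
    {"tx": 40, "ty": 34, "tz": 0, "ax": 0, "ay": 0, "az": 0},
    {"tx": 60, "ty": 51, "tz": 0, "ax": 0, "ay": 0, "az": 0},
    {"tx": 80, "ty": 68, "tz": 0, "ax": 0, "ay": 0, "az": 0},
    {"tx": 98, "ty": 83, "tz": 0, "ax": 0, "ay": 0, "az": 0},
    {"tx": 112, "ty": 96, "tz": 0, "ax": 0, "ay": 0, "az": 0},
    {"tx": 120, "ty": 104, "tz": 0, "ax": 0, "ay": 0, "az": 0},
    {"tx": 125, "ty": 108, "tz": 0, "ax": 0, "ay": 0, "az": 0},
    {"tx": 125, "ty": 108, "tz": 0, "ax": 0, "ay": 0, "az": 0},
    {"tx": 125, "ty": 108, "tz": 0, "ax": 0, "ay": 0, "az": 0}
  ]
}}

```text
t: 5.95
ee_pos: [630.3, 48.9, 177.6]
eef_rot: [1.0, 0.001, -0.0, -0.0]
force: [0.3, 0.0, -3.7]
gripper_width: 51.3
```

```bash
python3 - <<'E'
from h import *
move_to([631,48,84],0)
m=viewer.camera_model('wrist'); im=viewer.camera('wrist'); cv2.imwrite('pics/w3.png',cv2.cvtColor(im,cv2.COLOR_RGB2BGR))
print([(np.round(d['bbox']).tolist(),round(d['conf'],2)) for d in finder.look_for('wrist','pad1')][:4])
hsv=cv2.cvtColor(im,cv2.COLOR_RGB2HSV)
for ce,st in blobs(im,(8,90,100),(26,255,255),200): print(np.round(ce,1),st.tolist(),np.round(unproj(m,*ce,14)[:2],1))
for X in [(627,138,14),(631,48,14)]: print(proj(m,X))
E
```

```text
pose [630.3  48.9 177.6] jaw 0.1 w 51.3 tilt [-0.001  0.    -1.   ] delta [ 0.8  0.9 93.6] az 0.001
[([217.0, 141.0, 285.0, 188.0], 0.85), ([209.0, 49.0, 283.0, 120.0], 0.84), ([225.0, 312.0, 285.0, 337.0], 0.76)]
[243.9 125.7] [188, 33, 123, 239, 15691] [625.   99.7]
[ 57. 145.] [0, 110, 106, 73, 5274] [436.6  80.5]
[389.1 287. ] [372, 257, 27, 63, 551] [789.8 -80. ]
[109.9 288.6] [104, 258, 20, 62, 397] [471.1 -82.8]
[319.  333.2] [134, 305, 378, 38, 3811] [ 713.6 -142.2]
[245.83747801  84.89879594]
[249.8945519  176.80524951]
```

View pics/w3.png

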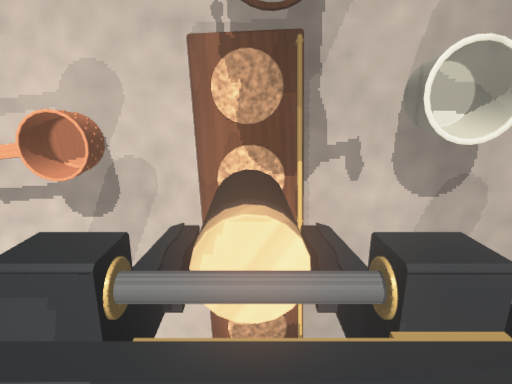

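Emit:
{"op": "arm_command", "data": {
  "deltas": [
    {"tx": 1, "ty": 1, "tz": 10, "ax": 0, "ay": 0, "az": 0},
    {"tx": 1, "ty": 1, "tz": 25, "ax": 0, "ay": 0, "az": 0},
    {"tx": 1, "ty": 1, "tz": 40, "ax": 0, "ay": 0, "az": 0},
    {"tx": 1, "ty": 1, "tz": 55, "ax": 0, "ay": 0, "az": 0},
    {"tx": 1, "ty": 1, "tz": 68, "ax": 0, "ay": 0, "az": 0},
    {"tx": 1, "ty": 1, "tz": 78, "ax": 0, "ay": 0, "az": 0},
    {"tx": 1, "ty": 1, "tz": 85, "ax": 0, "ay": 0, "az": 0},
    {"tx": 1, "ty": 1, "tz": 90, "ax": 0, "ay": 0, "az": 0},
    {"tx": 1, "ty": 1, "tz": 93, "ax": 0, "ay": 0, "az": 0},
    {"tx": 1, "ty": 1, "tz": 94, "ax": 0, "ay": 0, "az": 0}
  ]
}}

```text
t: 7.05
ee_pos: [632.1, 47.4, 83.7]
eef_rot: [1.0, 0.0, 0.0, -0.0]
force: [0.8, -0.6, -1.3]
gripper_width: 51.4
```

Emit:
{"op": "arm_command", "data": {
  "deltas": [
    {"tx": 0, "ty": 0, "tz": 0.5, "ax": 0, "ay": 0, "az": 0},
    {"tx": 0, "ty": 0, "tz": 1, "ax": 0, "ay": 0, "az": 0},
    {"tx": 0, "ty": 0, "tz": 1, "ax": 0, "ay": 0, "az": 0}
  ]
}}

```text
t: 7.35
ee_pos: [632.2, 47.4, 83.2]
eef_rot: [1.0, 0.001, 0.0, -0.0]
force: [-0.3, -0.1, -1.5]
gripper_width: 51.4
```

Emit:
{"op": "arm_command", "data": {
  "deltas": [
    {"tx": 0, "ty": 0, "tz": 1, "ax": 0, "ay": 0, "az": 0},
    {"tx": 0, "ty": 0, "tz": 1, "ax": 0, "ay": 0, "az": 0}
  ]
}}

```text
t: 7.55
ee_pos: [631.9, 47.4, 81.8]
eef_rot: [1.0, 0.001, 0.0, 0.0]
force: [0.3, -0.5, -1.8]
gripper_width: 51.5
```

Emit:
{"op": "arm_command", "data": {
  "deltas": [
    {"tx": 0, "ty": 0, "tz": 0, "ax": 0, "ay": 0, "az": 0},
    {"tx": 0, "ty": 0, "tz": 0, "ax": 0, "ay": 0, "az": 0},
    {"tx": 0, "ty": 0, "tz": 0, "ax": 0, "ay": 0, "az": 0},
    {"tx": 0, "ty": 0, "tz": 0, "ax": 0, "ay": 0, "az": 0}
  ],
  "fingers": 80
}}

```text
t: 7.95
ee_pos: [632.2, 47.4, 82.0]
eef_rot: [1.0, 0.0, 0.0, -0.0]
force: [0.2, 0.0, 0.4]
gripper_width: 79.4
```

Emit:
{"op": "arm_command", "data": {
  "deltas": [
    {"tx": 0, "ty": 0, "tz": -5, "ax": 0, "ay": 0, "az": 0},
    {"tx": 0, "ty": 0, "tz": -20, "ax": 0, "ay": 0, "az": 0},
    {"tx": 0, "ty": 0, "tz": -40, "ax": 0, "ay": 0, "az": 0},
    {"tx": 0, "ty": 0, "tz": -70, "ax": 0, "ay": 0, "az": 0},
    {"tx": 0, "ty": 0, "tz": -100, "ax": 0, "ay": 0, "az": 0},
    {"tx": 0, "ty": 0, "tz": -130, "ax": 0, "ay": 0, "az": 0},
    {"tx": 0, "ty": 0, "tz": -150, "ax": 0, "ay": 0, "az": 0},
    {"tx": 0, "ty": 0, "tz": -150, "ax": 0, "ay": 0, "az": 0}
  ],
  "fingers": 88
}}

```text
t: 8.75
ee_pos: [634.6, 47.6, 237.7]
eef_rot: [1.0, 0.0, 0.005, -0.0]
force: [1.7, 0.7, -0.1]
gripper_width: 88.3
```

```bash
python3 - <<'E'
from h import *
move_to([450,-86,260],0)
m=viewer.camera_model('wrist'); im=viewer.camera('wrist'); cv2.imwrite('pics/w4.png',cv2.cvtColor(im,cv2.COLOR_RGB2BGR))
im=viewer.camera('top'); cv2.imwrite('pics/top4.png',cv2.cvtColor(im,cv2.COLOR_RGB2BGR)); m=viewer.camera_model('top')
for ce,st in blobs(im,(10,110,110),(24,255,255)): 
  if 150<ce[1]<240 and ce[0]<400: print(np.round(ce,1),st.tolist(),*[f"{z}:{np.round(unproj(m,*ce,z)[:2],0)}" for z in (14,62,79,98,112,118)])
E
```

```text
pose [634.6  47.6 237.7] jaw 0.1 w 88.3 tilt [ 0.009  0.    -1.   ] delta [-184.5  133.4  -24.1] az 0.001
[291.5 162.7] [280, 151, 24, 24, 458] 14:[ 634. -133.] 62:[ 629. -128.] 79:[ 627. -127.] 98:[ 626. -125.] 112:[ 624. -124.] 118:[ 624. -123.]
[263.1 164.8] [254, 153, 20, 24, 395] 14:[629. -45.] 62:[625. -44.] 79:[623. -43.] 98:[621. -43.] 112:[620. -43.] 118:[619. -42.]
[205.1 171.5] [198, 162, 18, 19, 249] 14:[612. 133.] 62:[609. 128.] 79:[607. 127.] 98:[606. 125.] 112:[605. 123.] 118:[604. 122.]
[ 68.1 210.3] [40, 195, 67, 32, 424] 14:[503. 556.] 62:[503. 536.] 79:[503. 529.] 98:[503. 521.] 112:[503. 515.] 118:[503. 513.]
[280.  225.4] [270, 216, 21, 20, 346] 14:[442. -93.] 62:[444. -90.] 79:[445. -89.] 98:[446. -88.] 112:[447. -87.] 118:[447. -86.]
[372.9 227.2] [365, 220, 17, 16, 215] 14:[ 430. -377.] 62:[ 433. -364.] 79:[ 434. -359.] 98:[ 435. -354.] 112:[ 435. -350.] 118:[ 436. -348.]
[138.3 235.6] [132, 229, 14, 14, 152] 14:[420. 342.] 62:[423. 329.] 79:[424. 325.] 98:[425. 320.] 112:[426. 316.] 118:[427. 315.]
```

View pics/w4.png

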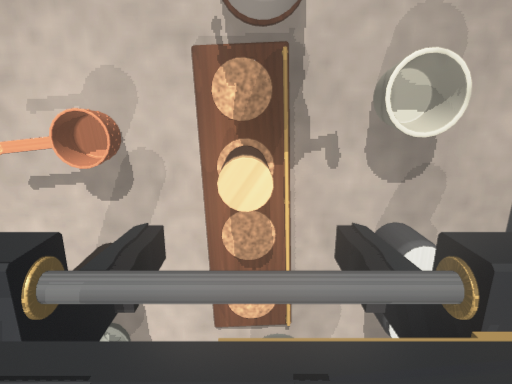

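Emit:
{"op": "arm_command", "data": {
  "deltas": [
    {"tx": -15, "ty": 11, "tz": 0, "ax": 0, "ay": 0, "az": 0},
    {"tx": -37, "ty": 27, "tz": 0, "ax": 0, "ay": 0, "az": 0},
    {"tx": -62, "ty": 45, "tz": 0, "ax": 0, "ay": 0, "az": 0},
    {"tx": -88, "ty": 63, "tz": 0, "ax": 0, "ay": 0, "az": 0},
    {"tx": -114, "ty": 82, "tz": 0, "ax": 0, "ay": 0, "az": 0},
    {"tx": -140, "ty": 101, "tz": 0, "ax": 0, "ay": 0, "az": 0},
    {"tx": -162, "ty": 117, "tz": 0, "ax": 0, "ay": 0, "az": 0},
    {"tx": -177, "ty": 128, "tz": 0, "ax": 0, "ay": 0, "az": 0},
    {"tx": -183, "ty": 133, "tz": 5, "ax": 0, "ay": 0, "az": 0},
    {"tx": -183, "ty": 133, "tz": 15, "ax": 0, "ay": 0, "az": 0}
  ]
}}

```text
t: 9.85
ee_pos: [449.1, -86.2, 216.4]
eef_rot: [1.0, -0.0, 0.001, 0.0]
force: [0.0, 0.3, 0.4]
gripper_width: 87.9
```

```bash
python3 - <<'E'
from h import *
move_to([450,-86,88],0)
m=viewer.camera_model('wrist'); im=viewer.camera('wrist'); cv2.imwrite('pics/w5.png',cv2.cvtColor(im,cv2.COLOR_RGB2BGR))
print([(np.round(d['bbox']).tolist(),round(d['conf'],2)) for d in finder.look_for('wrist','jar_a')][:4], proj(m,(450,-86,118)))
for ce,st in blobs(im,(15,85,190),(26,190,255),200): print(np.round(ce,1),st.tolist(),*[f"{z}:{np.round(unproj(m,*ce,z)[:2],1)}" for z in (79,118)])
E
```

```text
pose [449.1 -86.2 216.4] jaw -0.0 w 87.9 tilt [ 0.001 -0.    -1.   ] delta [  0.8  -0.2 128.4] az -0.0
[([402.0, 0.0, 512.0, 72.0], 0.94), ([216.0, 142.0, 284.0, 225.0], 0.77), ([384.0, 101.0, 449.0, 163.0], 0.52)] [249.84262237 191.99788258]
[489.   24.6] [464, 0, 48, 53, 2294] 79:[650.4  48.7] 118:[622.9  39.2]
[466.1 135.2] [455, 59, 23, 155, 389] 79:[647.8 -42.8] 118:[620.6 -39.7]
[252.3 193.6] [218, 158, 69, 69, 3484] 79:[452.4 -98. ] 118:[452.  -87.3]
```

View pics/w5.png

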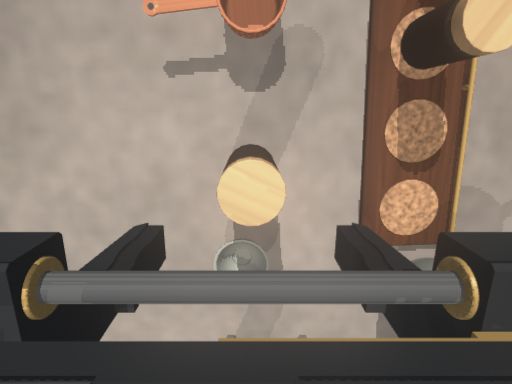

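Emit:
{"op": "arm_command", "data": {
  "deltas": [
    {"tx": 3, "ty": 1, "tz": 15, "ax": 0, "ay": 0, "az": 0},
    {"tx": 3, "ty": 1, "tz": 35, "ax": 0, "ay": 0, "az": 0},
    {"tx": 3, "ty": 1, "tz": 60, "ax": 0, "ay": 0, "az": 0},
    {"tx": 3, "ty": 1, "tz": 85, "ax": 0, "ay": 0, "az": 0},
    {"tx": 3, "ty": 1, "tz": 105, "ax": 0, "ay": 0, "az": 0},
    {"tx": 3, "ty": 1, "tz": 118, "ax": 0, "ay": 0, "az": 0},
    {"tx": 3, "ty": 1, "tz": 125, "ax": 0, "ay": 0, "az": 0},
    {"tx": 3, "ty": 1, "tz": 128, "ax": 0, "ay": 0, "az": 0},
    {"tx": 3, "ty": 1, "tz": 128, "ax": 0, "ay": 0, "az": 0}
  ]
}}

```text
t: 10.85
ee_pos: [452.5, -86.7, 88.9]
eef_rot: [1.0, 0.001, 0.0, 0.0]
force: [-0.2, -0.4, -0.7]
gripper_width: 88.2
```

Emit:
{"op": "arm_command", "data": {
  "deltas": [
    {"tx": 0, "ty": 0, "tz": 0, "ax": 0, "ay": 0, "az": 0},
    {"tx": 0, "ty": 0, "tz": 0, "ax": 0, "ay": 0, "az": 0},
    {"tx": 0, "ty": 0, "tz": 0, "ax": 0, "ay": 0, "az": 0},
    {"tx": 0, "ty": 0, "tz": 0, "ax": 0, "ay": 0, "az": 0},
    {"tx": 0, "ty": 0, "tz": 0, "ax": 0, "ay": 0, "az": 0},
    {"tx": 0, "ty": 0, "tz": 0, "ax": 0, "ay": 0, "az": 0},
    {"tx": 0, "ty": 0, "tz": 0, "ax": 0, "ay": 0, "az": 0}
  ],
  "fingers": 46,
  "grip_force": 22
}}

```text
t: 11.55
ee_pos: [452.0, -86.9, 89.1]
eef_rot: [1.0, 0.001, -0.0, 0.0]
force: [-3.3, -0.3, 5.5]
gripper_width: 57.6
```

```bash
python3 - <<'E'
from h import *
s=r.observe();print(s['ee_pos'],s['gripper_width'])
# pads 3,4 from the w5 picture: same camera attitude, TCP then at (449.1,-86.2,216.4)
m=viewer.camera_model('wrist'); R=np.array(m['R']); c=-R.T@m['t']+np.array([449.1,-86.2,216.4])-s['ee_pos']; m['t']=-R@c
for p in [(417,130),(409,207)]: print(unproj(m,*p,14))
E
```

```text
[452.02248709 -86.85491904  89.09606082] 57.57571150710832
[636.63928163 -41.82683913  14.        ]
[ 639.76709754 -132.0787246    14.        ]
```

Emit:
{"op": "arm_command", "data": {
  "deltas": [
    {"tx": 0, "ty": 0, "tz": -5, "ax": 0, "ay": 0, "az": 0},
    {"tx": 0, "ty": 0, "tz": -15, "ax": 0, "ay": 0, "az": 0},
    {"tx": 0, "ty": 0, "tz": -32, "ax": 0, "ay": 0, "az": 0},
    {"tx": 0, "ty": 0, "tz": -52, "ax": 0, "ay": 0, "az": 0},
    {"tx": 0, "ty": 0, "tz": -75, "ax": 0, "ay": 0, "az": 0},
    {"tx": 3, "ty": -4, "tz": -98, "ax": 0, "ay": 0, "az": 0},
    {"tx": 10, "ty": -13, "tz": -118, "ax": 0, "ay": 0, "az": 0},
    {"tx": 22, "ty": -28, "tz": -132, "ax": 0, "ay": 0, "az": 0},
    {"tx": 37, "ty": -47, "tz": -140, "ax": 0, "ay": 0, "az": 0},
    {"tx": 53, "ty": -68, "tz": -140, "ax": 0, "ay": 0, "az": 0}
  ]
}}

```text
t: 12.55
ee_pos: [506.3, -18.3, 230.9]
eef_rot: [1.0, 0.0, 0.002, 0.0]
force: [0.0, -0.9, -3.2]
gripper_width: 57.4
```

Emit:
{"op": "arm_command", "data": {
  "deltas": [
    {"tx": 16, "ty": -20, "tz": 0, "ax": 0, "ay": 0, "az": 0},
    {"tx": 32, "ty": -41, "tz": 0, "ax": 0, "ay": 0, "az": 0},
    {"tx": 48, "ty": -62, "tz": 0, "ax": 0, "ay": 0, "az": 0},
    {"tx": 64, "ty": -83, "tz": 0, "ax": 0, "ay": 0, "az": 0},
    {"tx": 80, "ty": -103, "tz": 0, "ax": 0, "ay": 0, "az": 0},
    {"tx": 95, "ty": -122, "tz": 0, "ax": 0, "ay": 0, "az": 0},
    {"tx": 107, "ty": -138, "tz": 0, "ax": 0, "ay": 0, "az": 0},
    {"tx": 116, "ty": -149, "tz": 0, "ax": 0, "ay": 0, "az": 0},
    {"tx": 122, "ty": -155, "tz": 0, "ax": 0, "ay": 0, "az": 0},
    {"tx": 123, "ty": -157, "tz": 0, "ax": 0, "ay": 0, "az": 0}
  ]
}}

```text
t: 13.55
ee_pos: [628.1, 138.7, 228.5]
eef_rot: [1.0, 0.001, -0.0, 0.0]
force: [-0.9, 0.6, -2.3]
gripper_width: 57.6
```

```bash
python3 - <<'E'
from h import *
import time
viewer.camera('top'); viewer.camera('top')
move_to([628,138,103],0)
m=viewer.camera_model('wrist'); im=viewer.camera('wrist'); cv2.imwrite('pics/w6.png',cv2.cvtColor(im,cv2.COLOR_RGB2BGR))
print(proj(m,(628,138,14)))
print([(np.round(d['bbox']).tolist(),round(d['conf'],2)) for d in finder.look_for('wrist','pad1')][:4])
E
```

```text
pose [627.5 138.1 228.5] jaw 0.1 w 57.4 tilt [-0.001 -0.    -1.   ] delta [5.000e-01 1.000e-01 1.255e+02] az 0.001
[249.72880468 167.14278957]
[([219.0, 140.0, 278.0, 169.0], 0.58), ([253.0, 332.0, 266.0, 338.0], 0.48)]
```

View pics/w6.png

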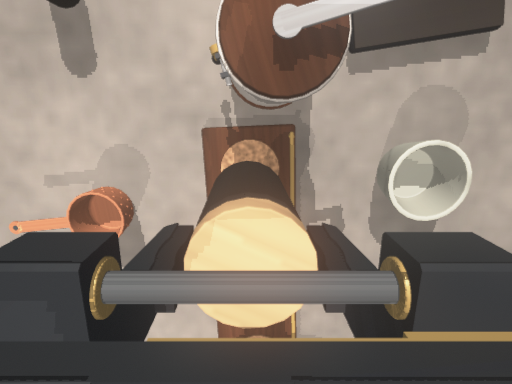

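Emit:
{"op": "arm_command", "data": {
  "deltas": [
    {"tx": 0, "ty": 0, "tz": 12, "ax": 0, "ay": 0, "az": 0},
    {"tx": 0, "ty": 0, "tz": 30, "ax": 0, "ay": 0, "az": 0},
    {"tx": 0, "ty": 0, "tz": 50, "ax": 0, "ay": 0, "az": 0},
    {"tx": 0, "ty": 0, "tz": 70, "ax": 0, "ay": 0, "az": 0},
    {"tx": 0, "ty": 0, "tz": 88, "ax": 0, "ay": 0, "az": 0},
    {"tx": 0, "ty": 0, "tz": 102, "ax": 0, "ay": 0, "az": 0},
    {"tx": 0, "ty": 0, "tz": 112, "ax": 0, "ay": 0, "az": 0},
    {"tx": 0, "ty": 0, "tz": 118, "ax": 0, "ay": 0, "az": 0},
    {"tx": 0, "ty": 0, "tz": 122, "ax": 0, "ay": 0, "az": 0},
    {"tx": 0, "ty": 0, "tz": 124, "ax": 0, "ay": 0, "az": 0}
  ]
}}

```text
t: 14.75
ee_pos: [628.2, 138.5, 104.9]
eef_rot: [1.0, 0.0, 0.0, -0.0]
force: [0.3, -0.7, -3.3]
gripper_width: 57.4
```

Emit:
{"op": "arm_command", "data": {
  "deltas": [
    {"tx": 0, "ty": 0, "tz": 1, "ax": 0, "ay": 0, "az": 0},
    {"tx": 0, "ty": 0, "tz": 1.5, "ax": 0, "ay": 0, "az": 0},
    {"tx": 0, "ty": 0, "tz": 1.5, "ax": 0, "ay": 0, "az": 0}
  ]
}}

```text
t: 15.05
ee_pos: [628.1, 138.5, 103.7]
eef_rot: [1.0, 0.001, 0.0, -0.0]
force: [-0.4, -0.0, -3.5]
gripper_width: 57.8
```

Emit:
{"op": "arm_command", "data": {
  "deltas": [
    {"tx": 0, "ty": 0, "tz": 0.5, "ax": 0, "ay": 0, "az": 0},
    {"tx": 0, "ty": 0, "tz": 1, "ax": 0, "ay": 0, "az": 0},
    {"tx": 0, "ty": 0, "tz": 1, "ax": 0, "ay": 0, "az": 0}
  ]
}}

```text
t: 15.35
ee_pos: [628.1, 138.5, 103.1]
eef_rot: [1.0, 0.001, 0.0, -0.0]
force: [-1.4, 0.6, 2.5]
gripper_width: 57.4
```

Emit:
{"op": "arm_command", "data": {
  "deltas": [
    {"tx": 0, "ty": 0, "tz": 0, "ax": 0, "ay": 0, "az": 0},
    {"tx": 0, "ty": 0, "tz": 0, "ax": 0, "ay": 0, "az": 0},
    {"tx": 0, "ty": 0, "tz": 0, "ax": 0, "ay": 0, "az": 0},
    {"tx": 0, "ty": 0, "tz": 0, "ax": 0, "ay": 0, "az": 0}
  ],
  "fingers": 82
}}

```text
t: 15.75
ee_pos: [627.9, 138.4, 102.2]
eef_rot: [1.0, 0.001, 0.0, -0.0]
force: [0.4, 0.6, -0.5]
gripper_width: 81.6
```

Emit:
{"op": "arm_command", "data": {
  "deltas": [
    {"tx": 0, "ty": 0, "tz": -5, "ax": 0, "ay": 0, "az": 0},
    {"tx": 0, "ty": 0, "tz": -20, "ax": 0, "ay": 0, "az": 0},
    {"tx": 0, "ty": 0, "tz": -40, "ax": 0, "ay": 0, "az": 0},
    {"tx": 0, "ty": 0, "tz": -70, "ax": 0, "ay": 0, "az": 0},
    {"tx": 0, "ty": 0, "tz": -100, "ax": 0, "ay": 0, "az": 0},
    {"tx": 0, "ty": 0, "tz": -120, "ax": 0, "ay": 0, "az": 0},
    {"tx": 0, "ty": 0, "tz": -130, "ax": 0, "ay": 0, "az": 0},
    {"tx": 0, "ty": 0, "tz": -130, "ax": 0, "ay": 0, "az": 0}
  ],
  "fingers": 88
}}

```text
t: 16.55
ee_pos: [629.1, 138.7, 235.2]
eef_rot: [1.0, 0.001, 0.002, -0.0]
force: [0.2, 0.2, 0.8]
gripper_width: 87.8
```

Emit:
{"op": "arm_command", "data": {
  "deltas": [
    {"tx": -15, "ty": -14, "tz": 0, "ax": 0, "ay": 0, "az": 0},
    {"tx": -40, "ty": -38, "tz": 0, "ax": 0, "ay": 0, "az": 0},
    {"tx": -68, "ty": -64, "tz": 0, "ax": 0, "ay": 0, "az": 0},
    {"tx": -96, "ty": -91, "tz": 0, "ax": 0, "ay": 0, "az": 0},
    {"tx": -124, "ty": -118, "tz": 0, "ax": 0, "ay": 0, "az": 0},
    {"tx": -150, "ty": -143, "tz": 10, "ax": 0, "ay": 0, "az": 0},
    {"tx": -174, "ty": -166, "tz": 25, "ax": 0, "ay": 0, "az": 0},
    {"tx": -192, "ty": -182, "tz": 40, "ax": 0, "ay": 0, "az": 0},
    {"tx": -202, "ty": -192, "tz": 52, "ax": 0, "ay": 0, "az": 0},
    {"tx": -202, "ty": -192, "tz": 55, "ax": 0, "ay": 0, "az": 0}
  ]
}}

```text
t: 17.55
ee_pos: [422.4, 330.2, 174.2]
eef_rot: [1.0, 0.002, -0.002, 0.001]
force: [0.6, -0.5, -0.8]
gripper_width: 88.3
```

```bash
python3 - <<'E'
from h import *
viewer.camera('top'); viewer.camera('top')
move_to([427,331,32],0)
m=viewer.camera_model('wrist'); im=viewer.camera('wrist'); cv2.imwrite('pics/w7.png',cv2.cvtColor(im,cv2.COLOR_RGB2BGR))
print([(np.round(d['bbox']).tolist(),round(d['conf'],2)) for d in finder.look_for('wrist','jar_a')][:4], proj(m,(427,331,62)))
for ce,st in blobs(im,(15,85,190),(26,190,255),200): print(np.round(ce,1),st.tolist(),*[f"{z}:{np.round(unproj(m,*ce,z)[:2],1)}" for z in (62,118)])
E
```

```text
pose [425.  329.7 176. ] jaw 0.1 w 87.8 tilt [-0.002 -0.002 -1.   ] delta [  2.2  -1.6 144. ] az 0.002
[([230.0, 155.0, 280.0, 207.0], 0.83)] [251.43229141 185.97889195]
[253.7 186.3] [232, 164, 45, 45, 1536] 62:[428.9 330.7] 118:[428.3 344.7]
```

View pics/w7.png

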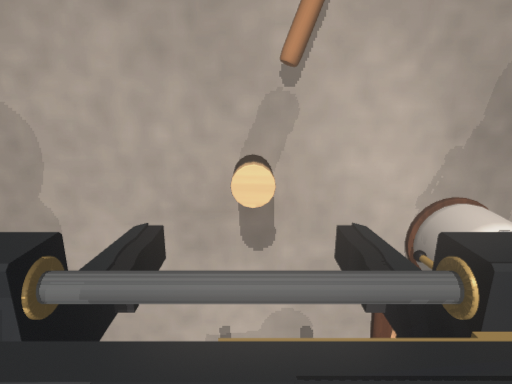

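Emit:
{"op": "arm_command", "data": {
  "deltas": [
    {"tx": 3, "ty": -1, "tz": 15, "ax": 0, "ay": 0, "az": 0},
    {"tx": 3, "ty": -1, "tz": 35, "ax": 0, "ay": 0, "az": 0},
    {"tx": 3, "ty": -1, "tz": 60, "ax": 0, "ay": 0, "az": 0},
    {"tx": 3, "ty": -1, "tz": 85, "ax": 0, "ay": 0, "az": 0},
    {"tx": 3, "ty": -1, "tz": 108, "ax": 0, "ay": 0, "az": 0},
    {"tx": 3, "ty": -1, "tz": 126, "ax": 0, "ay": 0, "az": 0},
    {"tx": 3, "ty": -1, "tz": 138, "ax": 0, "ay": 0, "az": 0},
    {"tx": 3, "ty": -1, "tz": 143, "ax": 0, "ay": 0, "az": 0},
    {"tx": 3, "ty": -1, "tz": 143, "ax": 0, "ay": 0, "az": 0}
  ]
}}

```text
t: 18.65
ee_pos: [428.7, 330.8, 33.6]
eef_rot: [1.0, 0.0, -0.0, 0.0]
force: [0.2, -0.6, 0.5]
gripper_width: 87.9
```

Emit:
{"op": "arm_command", "data": {
  "deltas": [
    {"tx": 0, "ty": 0, "tz": 0, "ax": 0, "ay": 0, "az": 0},
    {"tx": 0, "ty": 0, "tz": 0, "ax": 0, "ay": 0, "az": 0},
    {"tx": 0, "ty": 0, "tz": 0, "ax": 0, "ay": 0, "az": 0},
    {"tx": 0, "ty": 0, "tz": 0, "ax": 0, "ay": 0, "az": 0},
    {"tx": 0, "ty": 0, "tz": 0, "ax": 0, "ay": 0, "az": 0},
    {"tx": 0, "ty": 0, "tz": 0, "ax": 0, "ay": 0, "az": 0},
    {"tx": 0, "ty": 0, "tz": 0, "ax": 0, "ay": 0, "az": 0},
    {"tx": 0, "ty": 0, "tz": 0, "ax": 0, "ay": 0, "az": 0},
    {"tx": 0, "ty": 0, "tz": 0, "ax": 0, "ay": 0, "az": 0}
  ],
  "fingers": 30,
  "grip_force": 15
}}

```text
t: 19.55
ee_pos: [428.5, 331.3, 34.3]
eef_rot: [1.0, 0.0, -0.0, -0.0]
force: [-0.5, -0.3, 1.2]
gripper_width: 39.7
```

Emit:
{"op": "arm_command", "data": {
  "deltas": [
    {"tx": 0, "ty": 0, "tz": -5, "ax": 0, "ay": 0, "az": 0},
    {"tx": 0, "ty": 0, "tz": -15, "ax": 0, "ay": 0, "az": 0},
    {"tx": 0, "ty": 0, "tz": -32, "ax": 0, "ay": 0, "az": 0},
    {"tx": 0, "ty": 0, "tz": -52, "ax": 0, "ay": 0, "az": 0},
    {"tx": 0, "ty": 0, "tz": -75, "ax": 0, "ay": 0, "az": 0},
    {"tx": 0, "ty": 2, "tz": -100, "ax": 0, "ay": 0, "az": 0},
    {"tx": 2, "ty": 10, "tz": -125, "ax": 0, "ay": 0, "az": 0},
    {"tx": 8, "ty": 25, "tz": -148, "ax": 0, "ay": 0, "az": 0},
    {"tx": 18, "ty": 44, "tz": -162, "ax": 0, "ay": 0, "az": 0},
    {"tx": 30, "ty": 68, "tz": -165, "ax": 0, "ay": 0, "az": 0}
  ]
}}

```text
t: 20.55
ee_pos: [460.2, 263.8, 202.8]
eef_rot: [1.0, 0.001, 0.002, -0.001]
force: [0.3, -0.6, -0.7]
gripper_width: 39.5
```

Emit:
{"op": "arm_command", "data": {
  "deltas": [
    {"tx": 12, "ty": 27, "tz": 0, "ax": 0, "ay": 0, "az": 0},
    {"tx": 25, "ty": 56, "tz": 0, "ax": 0, "ay": 0, "az": 0},
    {"tx": 38, "ty": 86, "tz": 0, "ax": 0, "ay": 0, "az": 0},
    {"tx": 52, "ty": 116, "tz": 0, "ax": 0, "ay": 0, "az": 0},
    {"tx": 66, "ty": 146, "tz": 0, "ax": 0, "ay": 0, "az": 0},
    {"tx": 80, "ty": 176, "tz": 0, "ax": 0, "ay": 0, "az": 0},
    {"tx": 94, "ty": 206, "tz": 0, "ax": 0, "ay": 0, "az": 0},
    {"tx": 108, "ty": 236, "tz": 0, "ax": 0, "ay": 0, "az": 0},
    {"tx": 122, "ty": 266, "tz": 0, "ax": 0, "ay": 0, "az": 0},
    {"tx": 134, "ty": 292, "tz": 0, "ax": 0, "ay": 0, "az": 0}
  ]
}}

```text
t: 21.55
ee_pos: [593.5, -30.3, 200.0]
eef_rot: [1.0, 0.0, 0.0, 0.0]
force: [0.8, 0.7, -0.5]
gripper_width: 39.3
```

Emit:
{"op": "arm_command", "data": {
  "deltas": [
    {"tx": 11, "ty": 24, "tz": 0, "ax": 0, "ay": 0, "az": 0},
    {"tx": 21, "ty": 46, "tz": 0, "ax": 0, "ay": 0, "az": 0},
    {"tx": 30, "ty": 66, "tz": 0, "ax": 0, "ay": 0, "az": 0},
    {"tx": 38, "ty": 84, "tz": 0, "ax": 0, "ay": 0, "az": 0},
    {"tx": 44, "ty": 96, "tz": 0, "ax": 0, "ay": 0, "az": 0},
    {"tx": 47, "ty": 102, "tz": 0, "ax": 0, "ay": 0, "az": 0},
    {"tx": 47, "ty": 102, "tz": 0, "ax": 0, "ay": 0, "az": 0},
    {"tx": 47, "ty": 102, "tz": 0, "ax": 0, "ay": 0, "az": 0}
  ]
}}

```text
t: 22.35
ee_pos: [639.8, -130.0, 199.0]
eef_rot: [1.0, 0.001, -0.0, -0.0]
force: [-0.7, 0.9, -0.7]
gripper_width: 39.6
```

```bash
python3 - <<'E'
from h import *
viewer.camera('top')
move_to([640,-132,48],0)
m=viewer.camera_model('wrist'); im=viewer.camera('wrist'); cv2.imwrite('pics/w8.png',cv2.cvtColor(im,cv2.COLOR_RGB2BGR))
print(proj(m,(640,-132,14)),proj(m,(636,-42,14)))
print([(np.round(d['bbox']).tolist(),round(d['conf'],2)) for d in finder.look_for('wrist','pad1')][:4])
E
```

```text
pose [ 639.8 -129.8  199.1] jaw 0.1 w 39.3 tilt [-0.001  0.    -1.   ] delta [  0.3   2.3 151.1] az 0.002
[249.46339254 173.94283855] [245.67494446  87.99814094]
[([212.0, 56.0, 280.0, 123.0], 0.93)]
```

View pics/w8.png

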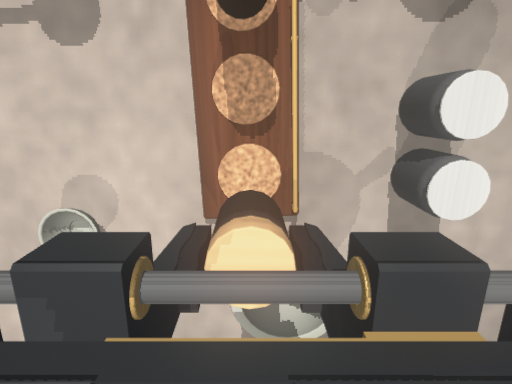

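Emit:
{"op": "arm_command", "data": {
  "deltas": [
    {"tx": 0, "ty": 1, "tz": 12, "ax": 0, "ay": 0, "az": 0},
    {"tx": 0, "ty": 2, "tz": 35, "ax": 0, "ay": 0, "az": 0},
    {"tx": 0, "ty": 2, "tz": 60, "ax": 0, "ay": 0, "az": 0},
    {"tx": 0, "ty": 2, "tz": 85, "ax": 0, "ay": 0, "az": 0},
    {"tx": 0, "ty": 2, "tz": 107, "ax": 0, "ay": 0, "az": 0},
    {"tx": 0, "ty": 2, "tz": 125, "ax": 0, "ay": 0, "az": 0},
    {"tx": 0, "ty": 2, "tz": 137, "ax": 0, "ay": 0, "az": 0},
    {"tx": 0, "ty": 2, "tz": 145, "ax": 0, "ay": 0, "az": 0},
    {"tx": 0, "ty": 2, "tz": 148, "ax": 0, "ay": 0, "az": 0},
    {"tx": 0, "ty": 2, "tz": 149.5, "ax": 0, "ay": 0, "az": 0}
  ]
}}

```text
t: 23.5
ee_pos: [640.4, -132.6, 49.9]
eef_rot: [1.0, 0.001, 0.0, 0.0]
force: [-0.0, -0.0, -1.2]
gripper_width: 39.4
```

Emit:
{"op": "arm_command", "data": {
  "deltas": [
    {"tx": 0, "ty": 0, "tz": 1, "ax": 0, "ay": 0, "az": 0},
    {"tx": 0, "ty": 0, "tz": 1.5, "ax": 0, "ay": 0, "az": 0},
    {"tx": 0, "ty": 0, "tz": 1.5, "ax": 0, "ay": 0, "az": 0}
  ]
}}

```text
t: 23.8
ee_pos: [640.5, -132.7, 48.9]
eef_rot: [1.0, 0.001, 0.001, 0.0]
force: [-0.1, -0.3, -1.1]
gripper_width: 39.2
```

Emit:
{"op": "arm_command", "data": {
  "deltas": [
    {"tx": 0, "ty": 0, "tz": 0.6, "ax": 0, "ay": 0, "az": 0},
    {"tx": 0, "ty": 0, "tz": 1.2, "ax": 0, "ay": 0, "az": 0},
    {"tx": 0, "ty": 0, "tz": 1.2, "ax": 0, "ay": 0, "az": 0}
  ]
}}

```text
t: 24.1
ee_pos: [640.5, -132.7, 48.3]
eef_rot: [1.0, 0.001, 0.0, 0.0]
force: [-1.7, -0.8, 5.3]
gripper_width: 39.6
```

Emit:
{"op": "arm_command", "data": {
  "deltas": [
    {"tx": 0, "ty": 0, "tz": 0, "ax": 0, "ay": 0, "az": 0},
    {"tx": 0, "ty": 0, "tz": 0, "ax": 0, "ay": 0, "az": 0},
    {"tx": 0, "ty": 0, "tz": 0, "ax": 0, "ay": 0, "az": 0},
    {"tx": 0, "ty": 0, "tz": 0, "ax": 0, "ay": 0, "az": 0}
  ],
  "fingers": 66
}}

```text
t: 24.5
ee_pos: [640.0, -132.5, 46.8]
eef_rot: [1.0, 0.0, -0.0, -0.0]
force: [0.5, -0.7, -0.3]
gripper_width: 65.5
```

Emit:
{"op": "arm_command", "data": {
  "deltas": [
    {"tx": 0, "ty": 0, "tz": -5, "ax": 0, "ay": 0, "az": 0},
    {"tx": 0, "ty": 0, "tz": -20, "ax": 0, "ay": 0, "az": 0},
    {"tx": 0, "ty": 0, "tz": -45, "ax": 0, "ay": 0, "az": 0},
    {"tx": 0, "ty": 0, "tz": -75, "ax": 0, "ay": 0, "az": 0},
    {"tx": 0, "ty": 0, "tz": -110, "ax": 0, "ay": 0, "az": 0},
    {"tx": 0, "ty": 0, "tz": -140, "ax": 0, "ay": 0, "az": 0},
    {"tx": 0, "ty": 0, "tz": -160, "ax": 0, "ay": 0, "az": 0},
    {"tx": 0, "ty": 0, "tz": -165, "ax": 0, "ay": 0, "az": 0}
  ],
  "fingers": 66
}}

```text
t: 25.3
ee_pos: [642.3, -133.1, 217.4]
eef_rot: [1.0, 0.0, 0.004, 0.001]
force: [-0.1, -0.3, -0.2]
gripper_width: 66.2
```

Emit:
{"op": "arm_command", "data": {
  "deltas": [
    {"tx": -15, "ty": 17, "tz": 0, "ax": 0, "ay": 0, "az": 0},
    {"tx": -38, "ty": 42, "tz": 0, "ax": 0, "ay": 0, "az": 0},
    {"tx": -64, "ty": 71, "tz": 0, "ax": 0, "ay": 0, "az": 0},
    {"tx": -92, "ty": 103, "tz": 0, "ax": 0, "ay": 0, "az": 0},
    {"tx": -120, "ty": 134, "tz": 0, "ax": 0, "ay": 0, "az": 0},
    {"tx": -148, "ty": 165, "tz": 5, "ax": 0, "ay": 0, "az": 0},
    {"tx": -173, "ty": 193, "tz": 10, "ax": 0, "ay": 0, "az": 0},
    {"tx": -192, "ty": 214, "tz": 18, "ax": 0, "ay": 0, "az": 0},
    {"tx": -203, "ty": 226, "tz": 25, "ax": 0, "ay": 0, "az": 0},
    {"tx": -203, "ty": 226, "tz": 28, "ax": 0, "ay": 0, "az": 0}
  ],
  "fingers": 88
}}

```text
t: 26.3
ee_pos: [435.6, -359.3, 182.7]
eef_rot: [1.0, -0.001, -0.001, -0.001]
force: [0.1, 0.7, -0.7]
gripper_width: 87.8
```

```bash
python3 - <<'E'
from h import *
viewer.camera('top'); viewer.camera('top'); viewer.camera('top')
move_to([437,-359,49],0)
m=viewer.camera_model('wrist'); im=viewer.camera('wrist'); cv2.imwrite('pics/w9.png',cv2.cvtColor(im,cv2.COLOR_RGB2BGR))
print([(np.round(d['bbox']).tolist(),round(d['conf'],2)) for d in finder.look_for('wrist','jar_a')][:4], proj(m,(437,-359,79)))
for ce,st in blobs(im,(15,80,190),(26,190,255),200): print(np.round(ce,1),st.tolist(),*[f"{z}:{np.round(unproj(m,*ce,z)[:2],1)}" for z in (62,79)])
E
```

```text
pose [ 437.8 -357.9  183.6] jaw 0.1 w 88.4 tilt [-0.     0.001 -1.   ] delta [ -0.8   1.3 134.6] az 0.001
[([224.0, 159.0, 276.0, 221.0], 0.59)] [247.93916072 191.76852291]
[250.1 194.4] [224, 169, 53, 52, 2124] 62:[ 438.8 -366. ] 79:[ 438.8 -361.3]
```

View pics/w9.png

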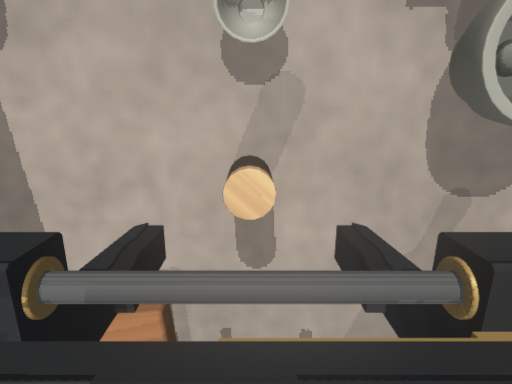

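Emit:
{"op": "arm_command", "data": {
  "deltas": [
    {"tx": 1, "ty": 3, "tz": 15, "ax": 0, "ay": 0, "az": 0},
    {"tx": 1, "ty": 3, "tz": 35, "ax": 0, "ay": 0, "az": 0},
    {"tx": 1, "ty": 3, "tz": 60, "ax": 0, "ay": 0, "az": 0},
    {"tx": 1, "ty": 3, "tz": 85, "ax": 0, "ay": 0, "az": 0},
    {"tx": 1, "ty": 3, "tz": 106, "ax": 0, "ay": 0, "az": 0},
    {"tx": 1, "ty": 3, "tz": 122, "ax": 0, "ay": 0, "az": 0},
    {"tx": 1, "ty": 3, "tz": 131, "ax": 0, "ay": 0, "az": 0},
    {"tx": 1, "ty": 3, "tz": 134.5, "ax": 0, "ay": 0, "az": 0},
    {"tx": 1, "ty": 3, "tz": 134.5, "ax": 0, "ay": 0, "az": 0}
  ]
}}

```text
t: 27.45
ee_pos: [438.4, -361.5, 49.1]
eef_rot: [1.0, 0.001, -0.0, -0.0]
force: [-0.6, 0.1, -0.5]
gripper_width: 88.0
```

Emit:
{"op": "arm_command", "data": {
  "deltas": [
    {"tx": 0, "ty": 0, "tz": 0, "ax": 0, "ay": 0, "az": 0},
    {"tx": 0, "ty": 0, "tz": 0, "ax": 0, "ay": 0, "az": 0},
    {"tx": 0, "ty": 0, "tz": 0, "ax": 0, "ay": 0, "az": 0},
    {"tx": 0, "ty": 0, "tz": 0, "ax": 0, "ay": 0, "az": 0},
    {"tx": 0, "ty": 0, "tz": 0, "ax": 0, "ay": 0, "az": 0},
    {"tx": 0, "ty": 0, "tz": 0, "ax": 0, "ay": 0, "az": 0},
    {"tx": 0, "ty": 0, "tz": 0, "ax": 0, "ay": 0, "az": 0},
    {"tx": 0, "ty": 0, "tz": 0, "ax": 0, "ay": 0, "az": 0},
    {"tx": 0, "ty": 0, "tz": 0, "ax": 0, "ay": 0, "az": 0}
  ],
  "fingers": 36,
  "grip_force": 17
}}

```text
t: 28.35
ee_pos: [438.3, -361.9, 49.7]
eef_rot: [1.0, 0.001, -0.0, 0.0]
force: [-0.8, 0.1, 2.3]
gripper_width: 45.8
```

Emit:
{"op": "arm_command", "data": {
  "deltas": [
    {"tx": 0, "ty": 0, "tz": -5, "ax": 0, "ay": 0, "az": 0},
    {"tx": 0, "ty": 0, "tz": -15, "ax": 0, "ay": 0, "az": 0},
    {"tx": 0, "ty": 0, "tz": -32, "ax": 0, "ay": 0, "az": 0},
    {"tx": 0, "ty": 0, "tz": -52, "ax": 0, "ay": 0, "az": 0},
    {"tx": 0, "ty": 0, "tz": -75, "ax": 0, "ay": 0, "az": 0},
    {"tx": 2, "ty": -3, "tz": -98, "ax": 0, "ay": 0, "az": 0},
    {"tx": 6, "ty": -10, "tz": -118, "ax": 0, "ay": 0, "az": 0},
    {"tx": 14, "ty": -22, "tz": -130, "ax": 0, "ay": 0, "az": 0},
    {"tx": 25, "ty": -40, "tz": -135, "ax": 0, "ay": 0, "az": 0},
    {"tx": 38, "ty": -61, "tz": -135, "ax": 0, "ay": 0, "az": 0}
  ]
}}

```text
t: 29.35
ee_pos: [477.3, -300.3, 186.1]
eef_rot: [1.0, 0.0, 0.001, 0.001]
force: [-0.4, -0.3, 0.2]
gripper_width: 45.4
```

Emit:
{"op": "arm_command", "data": {
  "deltas": [
    {"tx": 14, "ty": -23, "tz": 0, "ax": 0, "ay": 0, "az": 0},
    {"tx": 29, "ty": -47, "tz": 0, "ax": 0, "ay": 0, "az": 0},
    {"tx": 45, "ty": -73, "tz": 0, "ax": 0, "ay": 0, "az": 0},
    {"tx": 61, "ty": -99, "tz": 0, "ax": 0, "ay": 0, "az": 0},
    {"tx": 77, "ty": -125, "tz": 0, "ax": 0, "ay": 0, "az": 0},
    {"tx": 93, "ty": -151, "tz": 0, "ax": 0, "ay": 0, "az": 0},
    {"tx": 108, "ty": -176, "tz": 0, "ax": 0, "ay": 0, "az": 0},
    {"tx": 122, "ty": -198, "tz": 0, "ax": 0, "ay": 0, "az": 0},
    {"tx": 134, "ty": -217, "tz": 0, "ax": 0, "ay": 0, "az": 0},
    {"tx": 144, "ty": -233, "tz": 0, "ax": 0, "ay": 0, "az": 0}
  ]
}}

```text
t: 30.35
ee_pos: [620.4, -65.5, 184.2]
eef_rot: [1.0, 0.001, -0.0, -0.0]
force: [-0.7, -0.3, -1.0]
gripper_width: 45.6
```

Emit:
{"op": "arm_command", "data": {
  "deltas": [
    {"tx": 8, "ty": -13, "tz": 0, "ax": 0, "ay": 0, "az": 0},
    {"tx": 13, "ty": -21, "tz": 0, "ax": 0, "ay": 0, "az": 0},
    {"tx": 16, "ty": -26, "tz": 0, "ax": 0, "ay": 0, "az": 0},
    {"tx": 16, "ty": -26, "tz": 0, "ax": 0, "ay": 0, "az": 0},
    {"tx": 16, "ty": -26, "tz": 0, "ax": 0, "ay": 0, "az": 0}
  ]
}}

```text
t: 30.85
ee_pos: [635.7, -42.1, 184.5]
eef_rot: [1.0, 0.0, -0.0, 0.0]
force: [0.2, 1.0, -1.2]
gripper_width: 45.6
```

```bash
python3 - <<'E'
from h import *
move_to([636,-42,63.5],0)
m=viewer.camera_model('wrist'); im=viewer.camera('wrist'); cv2.imwrite('pics/w10.png',cv2.cvtColor(im,cv2.COLOR_RGB2BGR))
print(proj(m,(636,-42,14)),proj(m,(632,48,112)))
print([(np.round(d['bbox']).tolist(),round(d['conf'],2)) for d in finder.look_for('wrist','pad1')][:4])
E
```

```text
pose [635.7 -42.1 184.5] jaw 0.0 w 45.6 tilt [-0. -0. -1.] delta [ 3.00e-01 -1.00e-01  1.21e+02] az 0.001
[249.4746449  174.44718027] [243.2112241   72.40817759]
[([208.0, 0.0, 275.0, 24.0], 0.82), ([216.0, 144.0, 283.0, 193.0], 0.64), ([212.0, 90.0, 278.0, 124.0], 0.57)]
```

View pics/w10.png

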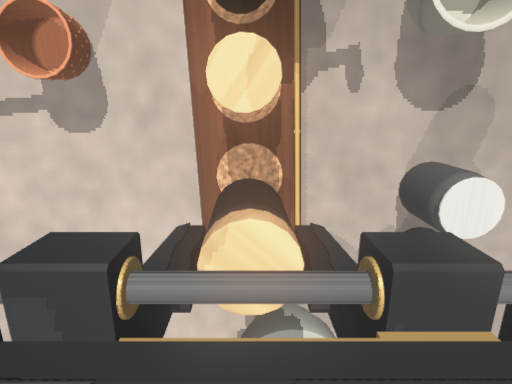

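Emit:
{"op": "arm_command", "data": {
  "deltas": [
    {"tx": 0, "ty": 0, "tz": 12, "ax": 0, "ay": 0, "az": 0},
    {"tx": 0, "ty": 0, "tz": 30, "ax": 0, "ay": 0, "az": 0},
    {"tx": 0, "ty": 0, "tz": 50, "ax": 0, "ay": 0, "az": 0},
    {"tx": 0, "ty": 0, "tz": 70, "ax": 0, "ay": 0, "az": 0},
    {"tx": 0, "ty": 0, "tz": 87, "ax": 0, "ay": 0, "az": 0},
    {"tx": 0, "ty": 0, "tz": 100, "ax": 0, "ay": 0, "az": 0},
    {"tx": 0, "ty": 0, "tz": 109, "ax": 0, "ay": 0, "az": 0},
    {"tx": 0, "ty": 0, "tz": 115, "ax": 0, "ay": 0, "az": 0},
    {"tx": 0, "ty": 0, "tz": 118, "ax": 0, "ay": 0, "az": 0},
    {"tx": 0, "ty": 0, "tz": 119.5, "ax": 0, "ay": 0, "az": 0}
  ]
}}

```text
t: 31.95
ee_pos: [636.4, -41.6, 65.3]
eef_rot: [1.0, 0.001, 0.0, 0.0]
force: [-0.4, 0.5, -0.9]
gripper_width: 45.7
```

Emit:
{"op": "arm_command", "data": {
  "deltas": [
    {"tx": 0, "ty": 0, "tz": 0.8, "ax": 0, "ay": 0, "az": 0},
    {"tx": 0, "ty": 0, "tz": 1.5, "ax": 0, "ay": 0, "az": 0},
    {"tx": 0, "ty": 0, "tz": 1.5, "ax": 0, "ay": 0, "az": 0}
  ]
}}

```text
t: 32.25
ee_pos: [636.3, -41.6, 64.0]
eef_rot: [1.0, 0.001, 0.0, 0.0]
force: [0.1, 0.4, -0.9]
gripper_width: 45.5
```

Emit:
{"op": "arm_command", "data": {
  "deltas": [
    {"tx": 0, "ty": 0, "tz": 0.6, "ax": 0, "ay": 0, "az": 0},
    {"tx": 0, "ty": 0, "tz": 1, "ax": 0, "ay": 0, "az": 0},
    {"tx": 0, "ty": 0, "tz": 1, "ax": 0, "ay": 0, "az": 0}
  ]
}}

```text
t: 32.55
ee_pos: [636.4, -41.6, 63.7]
eef_rot: [1.0, 0.0, 0.0, 0.0]
force: [-1.2, 0.5, 5.1]
gripper_width: 45.6
```

Emit:
{"op": "arm_command", "data": {
  "deltas": [
    {"tx": 0, "ty": 0, "tz": 0, "ax": 0, "ay": 0, "az": 0},
    {"tx": 0, "ty": 0, "tz": 0, "ax": 0, "ay": 0, "az": 0},
    {"tx": 0, "ty": 0, "tz": 0, "ax": 0, "ay": 0, "az": 0},
    {"tx": 0, "ty": 0, "tz": 0, "ax": 0, "ay": 0, "az": 0}
  ],
  "fingers": 74
}}

```text
t: 32.95
ee_pos: [635.9, -41.6, 62.3]
eef_rot: [1.0, 0.001, -0.0, -0.0]
force: [0.5, 1.1, 0.2]
gripper_width: 73.7
```

Emit:
{"op": "arm_command", "data": {
  "deltas": [
    {"tx": 0, "ty": 0, "tz": -5, "ax": 0, "ay": 0, "az": 0},
    {"tx": 0, "ty": 0, "tz": -20, "ax": 0, "ay": 0, "az": 0},
    {"tx": 0, "ty": 0, "tz": -45, "ax": 0, "ay": 0, "az": 0},
    {"tx": 0, "ty": 0, "tz": -75, "ax": 0, "ay": 0, "az": 0},
    {"tx": 0, "ty": 0, "tz": -110, "ax": 0, "ay": 0, "az": 0},
    {"tx": 0, "ty": 0, "tz": -145, "ax": 0, "ay": 0, "az": 0},
    {"tx": 0, "ty": 0, "tz": -170, "ax": 0, "ay": 0, "az": 0},
    {"tx": 0, "ty": 0, "tz": -185, "ax": 0, "ay": 0, "az": 0}
  ]
}}

```text
t: 33.75
ee_pos: [637.4, -41.7, 252.3]
eef_rot: [1.0, 0.001, 0.003, 0.0]
force: [0.3, 0.3, 1.0]
gripper_width: 74.0
```

Emit:
{"op": "arm_command", "data": {
  "deltas": [
    {"tx": -20, "ty": 20, "tz": -5, "ax": 0, "ay": 0, "az": 0},
    {"tx": -50, "ty": 50, "tz": -10, "ax": 0, "ay": 0, "az": 0},
    {"tx": -80, "ty": 80, "tz": -20, "ax": 0, "ay": 0, "az": 0},
    {"tx": -110, "ty": 110, "tz": -30, "ax": 0, "ay": 0, "az": 0},
    {"tx": -140, "ty": 140, "tz": -30, "ax": 0, "ay": 0, "az": 0},
    {"tx": -165, "ty": 165, "tz": -30, "ax": 0, "ay": 0, "az": 0},
    {"tx": -180, "ty": 190, "tz": -30, "ax": 0, "ay": 0, "az": 0},
    {"tx": -180, "ty": 200, "tz": -30, "ax": 0, "ay": 0, "az": 0},
    {"tx": -180, "ty": 200, "tz": -30, "ax": 0, "ay": 0, "az": 0},
    {"tx": -180, "ty": 200, "tz": -30, "ax": 0, "ay": 0, "az": 0}
  ]
}}

```text
t: 34.75
ee_pos: [456.7, -241.2, 277.4]
eef_rot: [1.0, 0.0, 0.0, -0.0]
force: [-0.4, 0.4, -0.5]
gripper_width: 73.9
```

```bash
python3 - <<'E'
from h import *
s=r.observe();print(s['t'],s['ee_pos'])
ims={c:viewer.camera(c) for c in ['top','scene','wrist']}
out=np.hstack([cv2.resize(ims['top'][130:260,110:400],(580,260)),]) 
a=cv2.resize(ims['top'][120:260,100:420],(800,350)); b=cv2.resize(ims['scene'][90:260,110:450],(500,250)); w=cv2.resize(ims['wrist'],(300,225)); w=cv2.copyMakeBorder(w,0,25,0,0,cv2.BORDER_CONSTANT)
cv2.imwrite('pics/fin.png',cv2.cvtColor(np.vstack([a,np.hstack([b,w])]),cv2.COLOR_RGB2BGR))
m=viewer.camera_model('top')
T=np.array([(628,138),(632,48),(636,-42),(640,-132)])
zs=[132,112,93,76]
bl=[ce for ce,st in blobs(ims['top'],(10,85,150),(26,255,255))]
for p,z in zip(T,zs):
    q=proj(m,(*p,z)); c=min(bl,key=lambda c:np.hypot(*(c-q))); print(p,np.round(unproj(m,*c,z)[:2]-p,1),'(top cam bias ~ -5,-1)')
print([ (np.round(c,1)) for c in bl if 205<c[0]<235 and c[1]>200], 'cup was 222.4,224.3')
E
```

```text
34.75 [ 456.66959644 -241.24852216  277.40927237]
[628 138] [-5.6  0.8] (top cam bias ~ -5,-1)
[632  48] [-4.6 -0.2] (top cam bias ~ -5,-1)
[636 -42] [-4.   1.4] (top cam bias ~ -5,-1)
[ 640 -132] [-11.9   0.7] (top cam bias ~ -5,-1)
[array([226.4, 239.3])] cup was 222.4,224.3
```

View pics/fin.png

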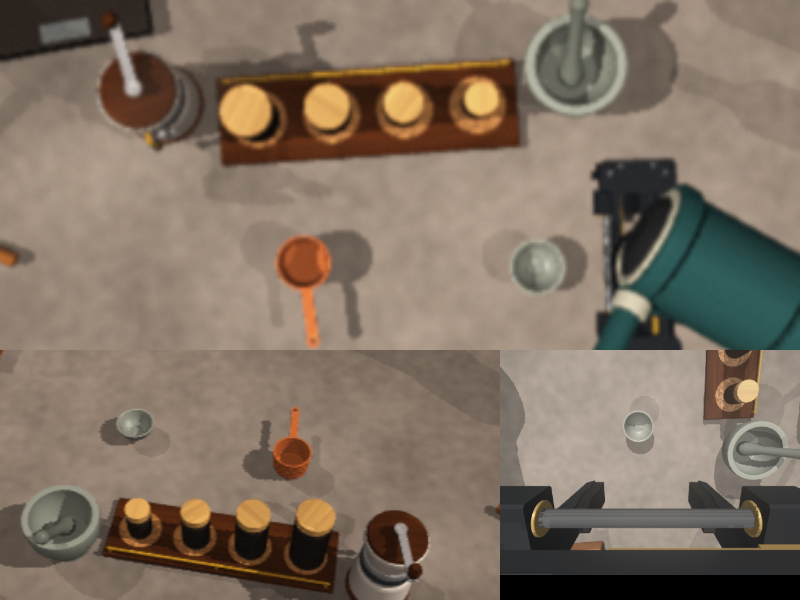

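```bash
python3 - <<'E'
from h import *
im=viewer.camera('top'); m=viewer.camera_model('top'); 
for p,z in zip([(628,138),(632,48),(636,-42),(640,-132)],[132,112,93,76]):
    q=proj(m,(*p,z)); bl=[ce for ce,st in blobs(im,(15,85,205),(26,170,255),50)]
    c=min(bl,key=lambda c:np.hypot(*(c-q))); print(p,np.round(unproj(m,*c,z)[:2]-p,1))
print([np.round(c,1) for c,s in blobs(im,(10,110,110),(24,255,255)) if 205<c[0]<235 and c[1]>200])
E
```

```text
(628, 138) [-5.5  0.8]
(632, 48) [-4.7 -0. ]
(636, -42) [-4.2  2.1]
(640, -132) [-3.4 -0.5]
[array([222.6, 224.4]), array([224.3, 246.3])]
```

```bash
python3 -c "
from cell import workorder
print(workorder.job_done())"
```

```text
the job is handed in; nothing more can be done
None
```

All four jars are on the board in order of height and I handed the job in at about 35 s of robot time. From the grinder end (+y), jar_a is on pad1, jar_b on pad2, jar_c on pad3 and jar_d on pad4. Each was lowered until it was about on the pad before the fingers opened, and the arm is clear of everything.

**Jar positions:** The final pictures show every jar upright on its pad. After allowing for the top camera's steady x offset of about -5 mm, the lid centres are within about 3 mm of the pad centres.

**Copper cup:** It has not moved: its image position shifted by 0.2 px.

**Disagreements:**
- The top and scene cameras differed by about 8 mm in x. The wrist camera fell between them, and I used its figures.
- My first final check put jar_d about 12 mm off in x. That lid mask had most likely merged with the cork; a tighter mask gave about -3.4 mm, in line with the others.

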